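# Set up the drop-front work shelf of a desk-top equipment rack

## Task

Get the rack's fold-down work shelf ready: pull both slide-out supports all the way out while the flap is still shut. Then tip the flap forward by its knob until it leans out on its own and let go of it, and take it again by the rail along its free edge to lower it gently, without letting it drop, until it lies level on both supports. Leave the things lying beside the rack where they are.

Things in the scene. Friction and masses are not known exactly. Their poses are not given: they have to be found in the camera images.
- rack: Fixed open-frame steel rack, 300 mm wide (y), 308 tall. Origin on the table below the flap's hinge line, mid-width; its x axis points into the rack (front faces -x), y to the left seen from the robot. The top plate (z 296 to 308 mm) overhangs the front to x = -10 mm and covers the flap's rail while the flap is shut: the rail can be taken from above only once the flap leans out by 0.45 rad.
- flap_hinge (a point): Middle of the flap's horizontal hinge line, 100 mm above the table, directly over the rack's origin. The line runs along the rack's y.
- flap (a joint): Flap angle, rad: 0 shut (upright), 1.57 level, sticking out in front (rack -x), to 1.9 hanging if nothing carries it. Aluminium panel 250 mm wide, 12 thick, to 150 mm from the hinge, 0.6 kg; its outer face (with the knob) becomes the underside. Stiff hinge: it stays where left up to 0.65 rad, but from 0.7 to 1.0 rad on its weight wins and it drops when let go. Tipping takes about 3 N at the knob.
- flap_knob (a point): Centre of the black pull knob on the flap's outer face: block 16 mm wide (y), 18 (x), 24 tall, on a 10 mm stem. Flap shut: 62 mm in front (rack -x) of the hinge line and 130 mm above it, mid-width; it swings with the flap. Pinch it across its width from above, best with the fingers tilted 10 to 30 degrees so that the hand leans away from the rack.
- flap_rail (a point): Middle of the round steel rail on the flap's free edge: 10 mm diameter, along rack y, free for 130 mm between its posts, 35 mm beyond the panel's edge. It lies 185 mm from the hinge line along the flap and 6 mm toward the outer face (flap shut: x = -6 mm, 185 mm above the hinge line), swings with the flap and can turn between fingers that pinch it lightly.
- support_left (a joint): Extension in m of the left support (rack y = +115 mm): 0 pushed in, 0.10 fully out at its stop. It is an aluminium bar 14 mm wide that slides to the rack's -x, its top 88 mm above the table: the level flap lies on it. Sliding takes about 2 to 4 N.
- support_left_pull (a point): Centre of the left support's black pull: a block 16 mm wide (y), 18 mm (x), 34 mm tall, its centre 68 mm above the table, 100 mm in front of the hinge line when pushed in and moving out with the support. It can be pinched across its width from above; a hand leaning a little away from the rack keeps clear of the flap.
- support_right (a joint): The same for the right support (rack y = -115 mm): 0 pushed in, 0.10 fully out.
- support_right_pull (a point): Centre of the right support's pull, of the same shape and height as the left one.
- converter: Bystander: grey metal converter box 90 x 70 x 26 mm, loose on the table to the left of the rack; origin at the centre of its underside.
- driver: Bystander: screwdriver 180 mm long lying loose on the table to the right in front of the rack.
- nut_tray: Bystander: open grey tray 100 x 80 x 35 mm loose on the table to the right of the rack; origin at the centre of its underside.

How it is judged (in metres and radians):
On the way, in this order (a step that is already met when the one before it is completed fails the run):
1. both supports are fully out (at least 90 of 100 mm) while the flap is still up (less than 0.25 rad) (value of joint each of support_left, support_right above 0.09 m and value of joint flap below 0.25 rad), for 0.1 s.
2. the flap leans out on its own (0.3 to 1.1 rad), untouched by the robot (value of joint flap between 0.3 and 1.1 rad and contact force between flap and the fingers below 0.1 N and contact force between flap and the arm below 0.1 N and velocity of joint flap below 0.1 rad/s), for 0.2 s.
At the end, for the whole second after the job is handed in: Both supports are out by at least 90 of their 100 mm, and the flap lies level on them (1.53 to 1.61 rad), at rest and let go (value of joint each of support_left, support_right above 0.09 m and value of joint flap between 1.53 and 1.61 rad and velocity of joint flap below 0.05 rad/s and contact force between flap and the fingers below 0.1 N and contact force between flap and the arm below 0.1 N); the robot touches nothing.
It fails at once if the flap is dropped or thrown open (turns faster than 2 rad/s) (velocity of joint flap above 2 rad/s).
It fails at once if a thing beside the rack is pushed away (more than 30 mm): converter (distance of converter from where it was at the start of the episode above 0.03 m).
It fails at once if a thing beside the rack is pushed away (more than 30 mm): driver (distance of driver from where it was at the start of the episode above 0.03 m).
It fails at once if a thing beside the rack is pushed away (more than 30 mm): nut_tray (distance of nut_tray from where it was at the start of the episode above 0.03 m).
It also fails if it takes over 67 s, if anything falls off the work surface, if the arm or the gripper's body presses on something with over 40 N, if the wrist force passes 120 N, or if a joint passes its speed limit or range.

## Robot

A 6-joint arm with a two-finger parallel gripper is mounted at the origin on the work surface. World frame = base frame: x ahead of the robot, y to its left, z up, the work surface at z = 0. Lengths are in mm, angles in rad, forces in N, time in s.
With the tool pointing down it reaches from about 300 to 850 mm from the base axis. Payload 4.2 kg.
Tool frame: the origin (TCP) lies at the very end of the fingers, on their centre line; the grasp point (between the pads) lies 19 mm behind it; z points along the fingers, y is the line along which they close (so a half turn about z gives the same grasp; the last joint's range is limited). The gripper opens to 91 mm and grips with 3 to 60 N. Pads are 32 mm wide; open, the fingers measure 118 mm over their backs; the gripper's body (76 mm by 178 mm) begins 60 mm behind the grasp point.
Start: joints at [1.09, 0.32, 1.565, -0, 1.257, -0.02], TCP at [255.687, 515.041, 213.976] pointing down, gripper open.
Joint ranges: [-3.11, 3.11], [-0.84, 2.01], [0.21, 2.61], [-1.34, 4.49], [0.05, 2.63], [-2.56, 2.56]. Speed limits (rad/s): [2.57, 2.57, 3.14, 3.14, 3.14, 3.14].

## Interface

Orientations are given as a unit quaternion [w, x, y, z].
In Python, from cell import robot, eyes gives the robot as it stands. The module is installed in compiled form; this text tells all that it offers.
- The arm moves only by the tool send_rows, never from a script. Its argument "commands" is a list of rows, each a list of 3 entries, a list of its own where there are three numbers: the shift along the tool's x, y, z in m, then the turn about the tool's z in rad, then the finger opening in m, from 0 to 0.0912. In form: [[[tx, ty, tz], yaw, gripper], ...]. A call has 1 to 5 rows; each row shifts and turns the commanded pose from where the row before left it, along the tool's axes as they then stand; what a row does not reach is not made up. A row lasts 1/8 s, in which the tool goes at most 62.5 mm and 10.7 degrees, less where a joint would pass 70% of its speed; a pose out of reach is approached as far as the arm can. A call with a gripper value outside its range is refused whole. The fingers move at their own pace and stop on an object; "newtons" is the grip in N (left out, the last holds). Time passes only in rows, so rows that do not move let the fingers close. It gives the time, the measured TCP pose, the force, the opening and the grip force at its end, in the units of the state.
- robot.get_state(): the state, without advancing time (a new reading comes with each control period).
- eyes.capture(name): name is "scene" or "top" or "wrist"; returns a dict with "img" (384x512x3 uint8, red, green, blue), "z_map" (384x512 float32, mm along the optical axis (not along the pixel's ray), 0 where there is no reading), "fx", "fy", "cx", "cy" (pixels), "R" (3x3) and "t" (3): a world point X has camera coordinates R X + t; the wrist camera has in their place "tool_from_camera" (4x4, takes a point from camera to tool coordinates, whose origin is the TCP and whose axes are the flange's). Camera axes: x right, y down, z forward; pixel columns grow to the right and rows downward; lengths in mm; the calibration is good to about 2 mm. A picture is of the moment at which its call begins: read the wrist's pose just before it.
- robot.sign_off(): hands the job in; it is judged then, once.
The state is a dict: "t": time; "qpos": joint angles; "qd": joint speeds; "joint_efforts": joint torques, N m; "position": TCP position; "tool_rot": TCP orientation; "contact_force": force on the tool from outside, world axes, zero at the start; "ft_torque": the same for the moment, N m; "gripper_width": finger opening in mm; "grip_force": force on a finger pad.
Only numpy, scipy, OpenCV 4.12 (cv2) and the standard library are available. Lean on these libraries where they do the work, as an engineer would, in place of code of your own. Each camera call takes 0.05 s, during which the arm holds its last target. There are 200 camera calls.

## Working session

There is one attempt and no reset: what is moved stays moved. The work goes in short steps, Python scripts to look and compute and a tool call to move; the robot and the scene stay as the last step left them, time stands still between calls to the robot, and variables do not carry over. Pictures are saved under pics/ and viewed, at most 10 in all, crops included, and the job is handed in when it is done.

Besides the shell and the picture viewer there is one more tool, called after "Call:" as name(argument=value, ...), one argument or row to a line, values as JSON. send_rows: Moves the arm, as the interface text tells. Its arguments: {"type":"object","properties":{"commands":{"type":"array"},"newtons":{"type":"number"}},"required":["commands"]}

```bash
mkdir -p pics
python3 - <<'E'
from cell import robot, eyes
import cv2,numpy as np
print(robot.get_state())
for n in("scene","top"):
    c=eyes.capture(n); cv2.imwrite(f"pics/{n}.png",c["img"][:,:,::-1]); np.savez(f"{n}.npz",**c)
    print(n,c["fx"],c["cx"],c["cy"],np.round(c["R"],3).tolist(),c["t"])
a=cv2.imread("pics/scene.png");b=cv2.imread("pics/top.png")
E
```

```text
{'t': 0.0, 'qpos': array([ 1.09000137e+00,  3.20271567e-01,  1.56567293e+00, -3.35772273e-05,
        1.25739343e+00, -1.99995350e-02]), 'qd': array([-7.28645822e-04,  8.81135481e-04,  8.34143593e-04,  1.45200178e-03,
        1.37843416e-03,  5.07414233e-05]), 'joint_efforts': array([-1.86174795e-03, -4.12445498e+01, -2.31977499e+01,  7.24719674e-02,
        4.54881415e-02, -1.41954201e-04]), 'position': array([255.45458375, 514.57406401, 213.13433185]), 'tool_rot': array([-2.00760520e-04,  2.28359603e-01,  9.73576463e-01, -8.49376170e-04]), 'contact_force': array([ 0.67527137,  0.1028588 , -1.13683317]), 'ft_torque': array([-0.00629283,  0.000272  , -0.01602306]), 'grip_force': 0.0, 'gripper_width': 91.04537696010938}
scene 355.2329985078194 256.37675462954957 194.0159866703804 [[0.981, -0.195, -0.006], [-0.182, -0.902, -0.392], [0.071, 0.385, -0.92]] [-572.65305597  187.70234284  964.21295463]
top 361.0781828093792 256.0888792905652 188.80896964379406 [[-0.027, -0.999, -0.018], [-0.998, 0.029, -0.064], [0.065, 0.017, -0.998]] [  23.74199015  590.19549284 1180.33564215]
```

View pics/scene.png

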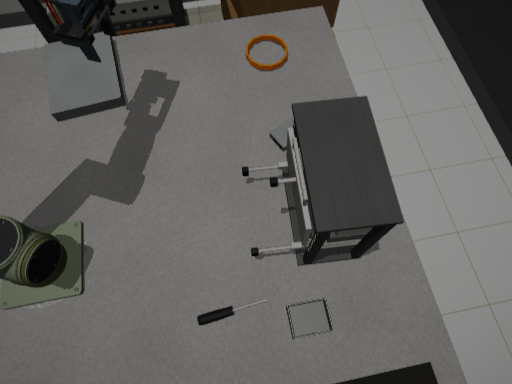

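View pics/top.png

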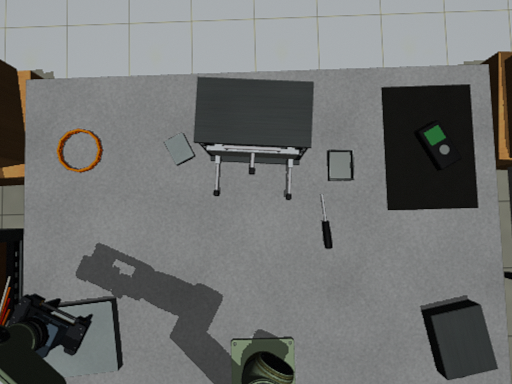

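```bash
cat > h.py <<'E'
import numpy as np
from cell import robot,eyes
from scipy.spatial.transform import Rotation as Ro
def ray(c,u,v,z):
    d=np.array([(u-c["cx"])/c["fx"],(v-c["cy"])/c["fy"],1.]); R=c["R"];o=-R.T@c["t"];d=R.T@d
    return o+d*(z-o[2])/d[2]
def rot(s): return Ro.from_quat(np.r_[s["tool_rot"][1:],s["tool_rot"][0]])
def delta(target,yaw):
    """tool-frame shift (m) and yaw turn to put TCP at target (mm) with tool y along world angle yaw(deg)"""
    s=robot.get_state();R=rot(s).as_matrix()
    a=np.degrees(np.arctan2(R[1,1],R[0,1])); dy=(a-yaw+90)%180-90
    return s["t"],np.round(R.T@(np.array(target)-s["position"])/1000,4),np.round(np.radians(dy),4)
E
python3 - <<'E'
from h import *
import cv2
c=dict(np.load("top.npz"));g=cv2.cvtColor(c["img"],cv2.COLOR_RGB2GRAY)
for n,(u,v),z in(("L",(216,192),85),("R",(289,196),85),("K",(251,171),242)):
    w=g[v-8:v+9,u-7:u+8].copy(); print(n);print(w)
    print(c["z_map"][v-8:v+9:2,u-6:u+7:2].round())
    print(ray(c,u,v,z))
for p in((194,146),(312,150)): print("plate front corner",ray(c,*p,308))
w=eyes.capture("wrist");print(w["tool_from_camera"])
E
```

```text
L
[[127 124 124 127 129 116 124 167 138  53  96 131 129 126 125]
 [128 128 127 127 127 110 122 170 136  53  97 132 130 128 127]
 [129 129 128 126 128 112 129 170 129  53 100 132 128 127 128]
 [129 128 128 126 129 115 135 170 122  52  77 108 129 127 125]
 [130 129 130 130 131 124 146 174 122  52  65  96 128 124 123]
 [129 130 131 132 132 111 107 140 101  61  66  94 127 123 122]
 [127 125 127 130 107  50  43  62  45  35  51  96 126 123 123]
 [130 127 129 129  97  13  20  23  16   7  39  98 130 127 123]
 [131 130 130 121  77  18  28  31  27   3  34  98 132 129 129]
 [129 129 129 116  66  19  32  36  29   2  34  97 131 131 131]
 [124 124 127 116  66  19  30  39  31   0  68 124 129 131 129]
 [122 121 130 132 108  57  19  17   5  15  86 130 127 127 127]
 [123 124 130 137 132 119 107 106 104 108 122 130 128 127 127]
 [125 126 129 132 132 129 127 127 127 130 128 127 127 127 129]
 [124 124 128 128 129 127 125 125 126 129 125 127 128 128 129]
 [124 125 127 128 129 128 123 124 129 132 128 126 125 126 128]
 [126 124 125 128 126 124 121 125 133 132 127 125 125 125 126]]
[[1225. 1224. 1226. 1141. 
[... 3154 characters left out ...]
224. 1222.  985.  979.  982. 1221. 1225.]
 [1226. 1223.  984.  980.  982. 1225. 1221.]
 [1223. 1222. 1220.  981.  985. 1221. 1220.]
 [1219. 1224. 1219. 1221. 1219. 1226. 1221.]
 [1226. 1220. 1221. 1222. 1220. 1222. 1217.]
 [1223. 1221. 1220. 1226. 1218. 1218. 1222.]]
[624.94337801  15.93953867 242.        ]
plate front corner [685.66330951 157.54583066 308.        ]
plate front corner [ 666.19164155 -141.81321662  308.        ]
[[-2.62251179e-05 -9.67837497e-01 -2.51576189e-01  7.04864562e+01]
 [ 9.99999169e-01  2.98939189e-04 -1.25429061e-03  2.55399793e-01]
 [ 1.28915547e-03 -2.51576013e-01  9.67836684e-01 -1.69550871e+02]
 [ 0.00000000e+00  0.00000000e+00  0.00000000e+00  1.00000000e+00]]
```

```bash
python3 -c "
from h import *
print(delta([570,132,190],86))"
```

```text
(0.15, array([-0.4519, -0.2029,  0.0236]), np.float64(-0.391))
```

Call:
send_rows(
  commands=[
    [[-0.05,-0.0225,0],0,0.06],
    [[-0.05,-0.0225,0],0,0.06],
    [[-0.05,-0.0225,0],0,0.06],
    [[-0.05,-0.0225,0],0,0.06],
    [[0,0,0],-0.13,0.06],
  ],
)

```text
t: 0.78
position: [396.7, 342.6, 213.7]
tool_rot: [0.0, 0.165, 0.986, -0.001]
contact_force: [-0.6, -0.0, -0.1]
gripper_width: 59.9
grip_force: 0.0
```

Call:
send_rows(
  commands=[
    [[0,0,0],-0.13,0.06],
    [[0,0,0],-0.13,0.06],
    [[0,0,0.01],0,0.06],
  ],
)

```text
t: 1.15
position: [395.1, 345.7, 204.0]
tool_rot: [0.001, 0.036, 0.999, 0.0]
contact_force: [-0.5, 0.2, 0.4]
gripper_width: 60.1
grip_force: 0.0
```

```bash
python3 -c "
from h import *
print(delta([570,132,190],86),robot.get_state()['position'])"
```

```text
(1.15, array([-0.1899, -0.2005,  0.014 ]), np.float64(-0.0026)) [395.12627417 345.67599767 204.01643464]
```

Call:
send_rows(
  commands=[
    [[-0.038,-0.04,0.003],0,0.06],
    [[-0.038,-0.04,0.003],0,0.06],
    [[-0.038,-0.04,0.003],0,0.06],
    [[-0.038,-0.04,0.003],0,0.06],
    [[-0.038,-0.04,0.002],0,0.06],
  ],
)

```text
t: 1.78
position: [570.8, 131.1, 188.9]
tool_rot: [-0.001, 0.037, 0.999, -0.0]
contact_force: [0.6, 0.6, 0.3]
gripper_width: 60.4
grip_force: 0.0
```

```bash
cat >> h.py <<'E'
def wrist(name):
    import cv2
    s=robot.get_state(); c=eyes.capture("wrist"); cv2.imwrite(f"pics/{name}.png",c["img"][:,:,::-1])
    T=np.array(c["tool_from_camera"]);R=rot(s).as_matrix()
    Rwc=R@T[:3,:3]; o=R@T[:3,3]+s["position"]; c["R"]=Rwc.T;c["t"]=-Rwc.T@o
    return s,c
def blob(c,box,thr=50):
    import cv2
    x0,y0,x1,y1=box;g=cv2.cvtColor(c["img"],cv2.COLOR_RGB2GRAY)
    m=np.zeros_like(g);m[y0:y1,x0:x1]=(g[y0:y1,x0:x1]<thr)*255
    n,l,st,ce=cv2.connectedComponentsWithStats(m)
    for i in range(1,n):
        if st[i,4]>60: print(st[i],ce[i].round(1),np.median(c["z_map"][l==i]))
E
python3 -c "
from h import *
s,c=wrist('w1');print(s['position']);blob(c,(0,0,512,384))
def px(p):
    q=c['R']@np.array(p)+c['t'];return c['fx']*q[0]/q[2]+c['cx'],c['fy']*q[1]/q[2]+c['cy']
print(px([580,132,85]),px([561,-96,85]))"
```

```text
[570.76435232 131.12335872 188.85714647]
[  0 182  30  24 554] [ 13.3 192.4] 295.42755
[249 183  17  25 386] [256.6 195.1] 286.4522
[    0   207   512   177 51163] [246.6 318.4] 67.401215
[ 225  208  154   46 1860] [325.1 237.1] 141.38524
[268 284  21  27 482] [277.1 297.8] 361.69434
(np.float64(256.35768949248114), np.float64(199.85539340682323)) (np.float64(-3.710621849223969), np.float64(197.28681092110057))
```

View pics/w1.png

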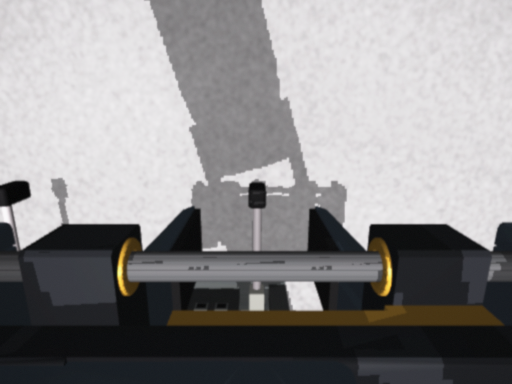

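```bash
python3 -c "
from h import *
s=robot.get_state();c=eyes.capture('wrist')
T=np.array(c['tool_from_camera']);R=rot(s).as_matrix();Rwc=R@T[:3,:3];o=R@T[:3,3]+s['position'];c['R']=Rwc.T;c['t']=-Rwc.T@o
print(o,ray(c,257,207.5,85),ray(c,257,183,51),ray(c,257,195,75))
print(c['z_map'][180:212:3,257])
p=ray(c,257,207.5,85)+[-9,.6,0];print(p,delta([p[0]-4,p[1],60],86))"
```

```text
[504.39062209 132.0386128  357.71377308] [591.71535904 126.1135317   85.        ] [577.60900298 127.23331504  51.        ] [583.04829225 126.77884353  75.        ]
[299.04077 287.1545  282.8927  283.4458  284.18127 285.7119  285.23547
 286.249   374.30066 377.43024 377.89932]
[582.71535904 126.7135317   85.        ] (1.875, array([-0.0061, -0.0011,  0.1284]), np.float64(-0.0082))
```

```bash
python3 -c "
from h import *
for i in range(3):
  s=robot.get_state();print(s['t'],s['position'],s['tool_rot']);c=eyes.capture('wrist')
  T=np.array(c['tool_from_camera']);R=rot(s).as_matrix();print(R.round(4).tolist(),R@T[:3,3])
"
```

```text
1.875 [572.68194664 128.53756824 188.36028225] [ 6.19646141e-05  3.89970107e-02  9.99238871e-01 -9.53090028e-04]
[[-0.997, 0.0779, 0.0], [0.0779, 0.997, -0.0019], [-0.0002, -0.0019, -1.0]] [-70.19322936   5.95440492 169.53613812]
1.925 [570.94714039 130.60184637 188.49445684] [-8.54523906e-04  3.83058555e-02  9.99265678e-01 -1.89264348e-04]
[[-0.9971, 0.0766, -0.0017], [0.0766, 0.9971, -0.0003], [0.0017, -0.0004, -1.0]] [-69.89808712   5.58424472 169.67000119]
1.975 [569.94136305 131.8812363  188.75158801] [-1.10060619e-03  3.72093942e-02  9.99306884e-01  2.61456489e-05]
[[-0.9972, 0.0744, -0.0022], [0.0744, 0.9972, 0.0001], [0.0022, -0.0, -1.0]] [-69.82862331   5.35306358 169.70578159]
```

Call:
send_rows(
  commands=[
    [[-0.009,0,0.045],0,0.06],
    [[0,0,0.045],0,0.06],
    [[0,0,0.043],0,0.06],
    [[0,0,0],0,0.0],
    [[0,0,0],0,0.0],
  ],
  newtons=25,
)

```text
t: 2.65
position: [579.8, 133.0, 58.6]
tool_rot: [0.001, 0.035, 0.999, 0.0]
contact_force: [0.4, 0.2, 0.0]
gripper_width: 42.8
grip_force: 0.0
```

Call:
send_rows(
  commands=[
    [[0,0,0],0,0.0],
    [[0.01,0,0],0,0.0],
    [[0.01,0,0],0,0.0],
    [[0,0,0],0,0.0],
  ],
)

```text
t: 3.15
position: [558.3, 134.1, 57.9]
tool_rot: [-0.0, 0.036, 0.999, 0.001]
contact_force: [-2.7, 4.2, 4.7]
gripper_width: 16.0
grip_force: 25.0
```

Call:
send_rows(
  commands=[
    [[0.015,0,0],0,0.0],
    [[0.015,0,0],0,0.0],
    [[0.015,0,0],0,0.0],
    [[0.015,0,0],0,0.0],
    [[0.01,0,0],0,0.0],
  ],
)

```text
t: 3.78
position: [489.6, 139.4, 57.8]
tool_rot: [0.002, 0.036, 0.999, 0.001]
contact_force: [4.0, 6.0, 4.0]
gripper_width: 15.8
grip_force: 25.0
```

Call:
send_rows(
  commands=[
    [[0.008,0,0],0,0.0],
    [[0.004,0,0],0,0.0],
    [[0,0,0],0,0.0],
  ],
)

```text
t: 4.15
position: [488.6, 139.6, 58.3]
tool_rot: [0.013, 0.034, 0.999, 0.001]
contact_force: [25.4, -2.1, -14.5]
gripper_width: 15.5
grip_force: 24.9
```

Call:
send_rows(
  commands=[
    [[-0.01,0,0],0,0.0],
    [[0,0,0],0,0.05],
    [[0,0,0],0,0.06],
    [[0,0,-0.03],0,0.06],
    [[0,0,-0.05],0,0.06],
  ],
)

```text
t: 4.78
position: [484.5, 137.5, 135.7]
tool_rot: [-0.003, 0.035, 0.999, -0.001]
contact_force: [1.4, 0.5, 0.3]
gripper_width: 52.9
grip_force: 0.0
```

Run:
```python
from h import *
import cv2
s,c=wrist('w2')
print(s['position'],delta([555,-93,140],86))
c=eyes.capture("top");cv2.imwrite("pics/t2.png",cv2.resize(c["img"][60:260,150:370,::-1],None,fx=3,fy=3))
g=cv2.cvtColor(c["img"],cv2.COLOR_RGB2GRAY)
blob(c,(200,180,300,240),60)
```

```text
[484.48335863 137.49274658 135.65724157] (4.825, array([-0.082 , -0.2265,  0.0033]), np.float64(-0.0007))
[200 200  40  40 845] [223.3 222. ] 944.8721
```

View pics/t2.png

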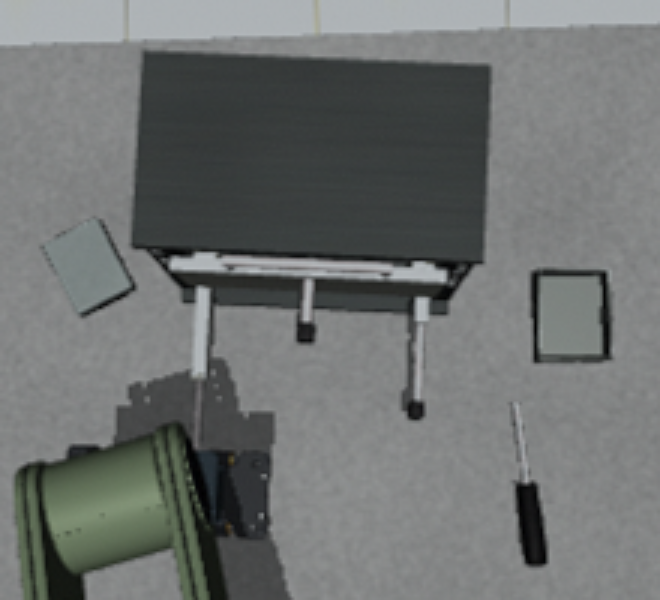

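Call:
send_rows(
  commands=[
    [[0,-0.05,0],0,0.06],
    [[0,-0.05,0],0,0.06],
    [[-0.01,-0.045,0],0,0.06],
    [[-0.03,-0.045,0],0,0.06],
    [[-0.03,-0.037,0],0,0.06],
  ],
)

```text
t: 5.5
position: [539.9, -94.6, 135.9]
tool_rot: [-0.001, 0.036, 0.999, 0.0]
contact_force: [1.1, -0.2, 0.1]
gripper_width: 60.1
grip_force: 0.0
```

Run:
```python
from h import *
print(delta([559,-95,57],86))
s,c=wrist('w3');blob(c,(150,100,360,260)); print(s['position'])
```

```text
(5.5, array([-0.0193,  0.001 ,  0.0789]), np.float64(-0.0018))
[ 150  207  101   48 1765] [181.8 236.4] 142.65752
[ 256  207  104   46 1651] [326.9 235.2] 144.82336
[244 213  20  33 620] [253.6 228.9] 238.49518
[539.89845771 -94.62254877 135.90686412]
```

Call:
send_rows(
  commands=[
    [[-0.019,0,0],0,0.06],
    [[0,0,0.04],0,0.06],
    [[0,0,0.039],0,0.06],
    [[0,0,0],0,0.0],
    [[0,0,0],0,0.0],
  ],
)

```text
t: 6.18
position: [560.3, -94.3, 58.7]
tool_rot: [0.0, 0.035, 0.999, -0.0]
contact_force: [1.4, 0.1, 0.4]
gripper_width: 42.8
grip_force: 0.0
```

Call:
send_rows(
  commands=[
    [[0,0,0],0,0.0],
    [[0.01,0,0],0,0.0],
    [[0.01,0,0],0,0.0],
    [[0.01,0,0],0,0.0],
  ],
)

```text
t: 6.68
position: [530.8, -94.3, 58.9]
tool_rot: [0.002, 0.035, 0.999, -0.002]
contact_force: [2.5, -7.1, -0.2]
gripper_width: 15.6
grip_force: 25.0
```

Call:
send_rows(
  commands=[
    [[0.015,0,0],0,0.0],
    [[0.015,0,0],0,0.0],
    [[0.015,0,0],0,0.0],
    [[0.01,0,0],0,0.0],
    [[0.01,0,0],0,0.0],
  ],
)

```text
t: 7.3
position: [474.1, -90.0, 59.6]
tool_rot: [0.011, 0.036, 0.999, -0.002]
contact_force: [27.6, -5.4, -21.5]
gripper_width: 15.4
grip_force: 24.9
```

Call:
send_rows(
  commands=[
    [[-0.008,0,0],0,0.0],
    [[0,0,0],0,0.05],
    [[0,0,0],0,0.06],
    [[0,0,-0.04],0,0.06],
    [[0,0,-0.055],0,0.06],
  ],
)

```text
t: 7.92
position: [471.4, -87.5, 152.6]
tool_rot: [-0.002, 0.035, 0.999, 0.001]
contact_force: [1.9, -0.4, 0.2]
gripper_width: 53.0
grip_force: 0.0
```

Call:
send_rows(
  commands=[
    [[0,0.02,-0.055],0,0.06],
    [[0,0.03,-0.04],0,0.06],
    [[-0.02,0.03,-0.02],0,0.06],
    [[-0.04,0.02,0],0,0.06],
    [[0,0,0],0,0.06],
  ],
)

```text
t: 8.55
position: [541.3, 8.7, 267.1]
tool_rot: [-0.0, 0.034, 0.999, 0.0]
contact_force: [-0.9, -0.1, -0.4]
gripper_width: 59.9
grip_force: 0.0
```

Run:
```python
from h import *
s,c=wrist('w4');blob(c,(150,60,360,300)); print(s['position'],delta([613,16,235],86))
c=eyes.capture("top"); blob(c,(200,180,300,240),60)
```

```text
[154 123  19  16 154] [164.5 130.6] 350.94055
[ 236  207  124   47 1736] [324.9 236. ] 143.65399
[ 150  208   54   46 1610] [180.2 235.1] 144.79918
[ 150  282  210   18 3483] [254.4 290.4] 406.55035
[541.34959446   8.74782293 267.14931421] (8.6, array([-0.0725,  0.0131,  0.0318]), np.float64(0.0004))
[223 180  53  60 364] [244.  215.9] 595.58704
[284 181   8  41 204] [287.7 202.2] 825.88525
```

View pics/w4.png

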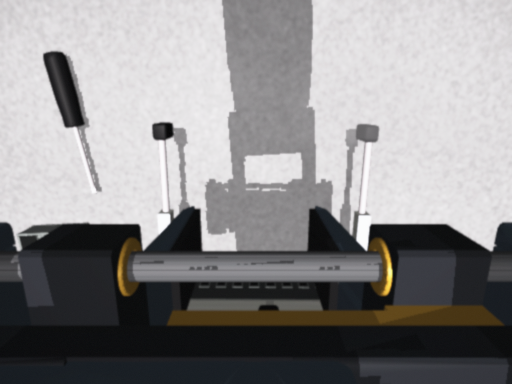

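Run:
```python
from h import *
s,c=wrist('w5')
L=ray(c,367,141,85);R=ray(c,163,139,85)
L2=ray(c,367,125,51);R2=ray(c,163,123,51)
print(s['position'],'far top edges',L,R,'near bottom',L2,R2)
d=L-R;a=np.arctan2(-d[0],d[1]);a_=np.degrees(np.arctan2(d[1],d[0]));print('y axis angle',a_,np.hypot(*d[:2]))
ex=np.array([d[1],-d[0]])/np.hypot(*d[:2]); m=((L+R)/2)[:2]
print('hinge origin',m+ex*191, 'knob',m+ex*129)
```

```text
[539.19036861   7.52094168 267.10429304] far top edges [513.12729404 131.09073415  85.        ] [495.54714535 -88.67822474  85.        ] near bottom [498.66542604 142.24053858  51.        ] [479.63212068 -95.85845476  51.        ]
y axis angle 85.42643312700248 220.47098883740645
hinge origin [694.7290321    5.97609487] knob [632.92645425  10.91991639]
```

Run:
```python
from h import *
import cv2
S=dict(np.load("scene.npz"));T=dict(np.load("top.npz"))
for c,b in((S,(262,172,284,192)),(S,(235,160,255,182)),(S,(245,240,265,260)),(T,(245,160,260,180)),(T,(209,186,222,200)),(T,(284,189,294,203))):
    print('--');blob(c,b,45)
def tri(u1,u2):
    A=[];B=[]
    for c,(u,v) in((S,u1),(T,u2)):
        R=c['R'];o=-R.T@c['t'];d=R.T@np.array([(u-c['cx'])/c['fx'],(v-c['cy'])/c['fy'],1]);d/=np.linalg.norm(d)
        P=np.eye(3)-np.outer(d,d);A.append(P);B.append(P@o)
    return np.linalg.solve(A[0]+A[1],B[0]+B[1])
print(tri((273.5,182),(251.2,170.5)))
print(tri((245.5,171.5),(216,192.3)),tri((254.5,252),(287.8,196.5)))
s,c=wrist('w6');print(c['z_map'][300:312:2,264:274:3].round())
for u,v in((269,305),(269,309)):
    z=float(c['z_map'][v,u]);q=np.array([(u-c['cx'])/c['fx'],(v-c['cy'])/c['fy'],1])*z;print(c['R'].T@(q-c['t']))
print(s['position'])
```

```text
--
[270 177   8  10  67] [273.3 181.8] 793.42755
--
--
--
--
--
[628.56199654  15.9863396  220.64897443]
[580.20367048 135.62969306  59.77178762] [560.54886336 -94.65126625  54.527218  ]
[[406. 406. 405. 406.]
 [380. 381. 380. 379.]
 [365. 365. 366. 364.]
 [361. 361. 360. 362.]
 [251. 250. 250. 251.]
 [250. 250. 248. 249.]]
[684.72254086  13.07167115 117.80410847]
[620.55638322  12.63315124 217.9994084 ]
[538.95396639   7.2268353  267.33238104]
```

Call:
send_rows(
  commands=[
    [[-0.04,0.006,0],0,0.06],
    [[-0.037,0.0055,0],0,0.06],
    [[0,0,0.025],0,0.06],
    [[0,0,0.02],0,0.06],
    [[0,0,0],0,0.06],
  ],
)

```text
t: 9.38
position: [616.1, 12.8, 221.4]
tool_rot: [-0.002, 0.036, 0.999, -0.0]
contact_force: [0.4, -0.8, -0.5]
gripper_width: 59.6
grip_force: 0.0
```

Run:
```python
from h import *
import cv2
print(robot.get_state()['position'])
c=eyes.capture("scene");cv2.imwrite("pics/s3.png",cv2.resize(c["img"][60:280,180:420,::-1],None,fx=2.5,fy=2.5))
```

```text
[616.08549286  12.78441557 221.43386173]
```

View pics/s3.png

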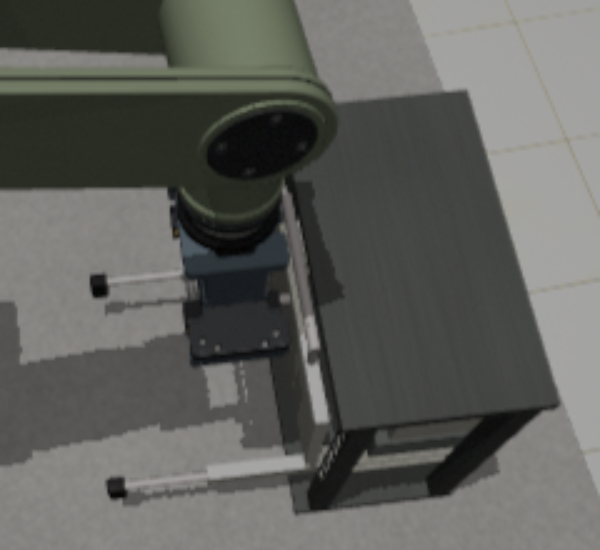

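Call:
send_rows(
  commands=[
    [[0,0,0],0,0.0],
    [[0,0,0],0,0.0],
    [[0,0,0],0,0.0],
    [[0,0,0],0,0.0],
  ],
  newtons=12,
)

```text
t: 9.93
position: [617.9, 13.4, 223.2]
tool_rot: [0.0, 0.035, 0.999, 0.0]
contact_force: [0.2, -0.5, 0.1]
gripper_width: 22.7
grip_force: 0.0
```

Call:
send_rows(
  commands=[
    [[0,0,0],0,0.0],
    [[0,0,0],0,0.0],
  ],
)

```text
t: 10.18
position: [618.0, 14.2, 223.1]
tool_rot: [0.0, 0.035, 0.999, 0.001]
contact_force: [0.5, 3.9, 1.8]
gripper_width: 16.0
grip_force: 12.0
```

Call:
send_rows(
  commands=[
    [[0.0108,0,0.0057],0,0.0],
    [[0.0103,0,0.0067],0,0.0],
    [[0.0097,0,0.0074],0,0.0],
    [[0,0,0],0,0.0],
  ],
)

```text
t: 10.68
position: [586.4, 16.6, 201.5]
tool_rot: [-0.0, 0.035, 0.999, 0.001]
contact_force: [3.0, 5.4, -6.3]
gripper_width: 16.0
grip_force: 12.0
```

Call:
send_rows(
  commands=[
    [[0.009,0,0.0083],0,0.0],
    [[0.003,0,0.003],0,0.0],
    [[0,0,0],0,0.0],
  ],
)

```text
t: 11.05
position: [575.5, 17.5, 190.9]
tool_rot: [0.001, 0.035, 0.999, 0.001]
contact_force: [5.2, 5.3, -5.4]
gripper_width: 15.7
grip_force: 12.0
```

Run:
```python
from h import *
import cv2
print(robot.get_state()['position'])
c=eyes.capture("scene");cv2.imwrite("pics/s4.png",cv2.resize(c["img"][60:280,180:420,::-1],None,fx=2.5,fy=2.5))
```

```text
[575.51261153  17.47655079 190.87448031]
```

View pics/s4.png

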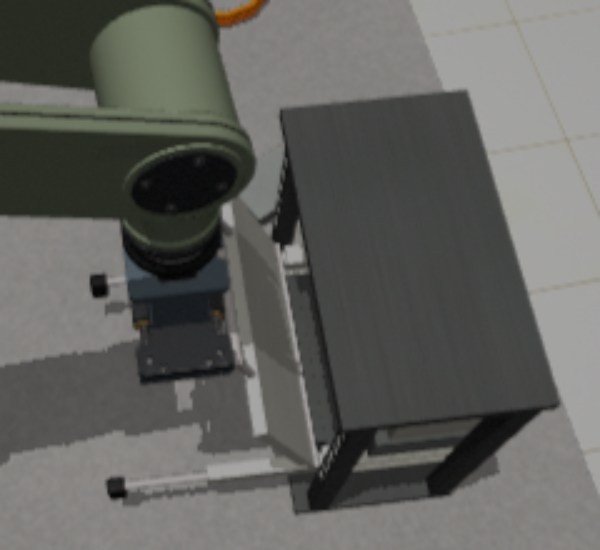

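Call:
send_rows(
  commands=[
    [[0,0,0],0,0.03],
    [[0,0,0],0,0.03],
    [[0.01,0,0],0,0.03],
    [[0.03,0,0],0,0.03],
    [[0.03,0,0],0,0.03],
  ],
)

```text
t: 11.72
position: [503.6, 21.2, 191.7]
tool_rot: [-0.0, 0.035, 0.999, -0.0]
contact_force: [-0.2, 0.1, 0.5]
gripper_width: 30.2
grip_force: 0.0
```

Call:
send_rows(
  commands=[
    [[0,0,-0.05],0,0.03],
    [[0,0,-0.06],0,0.035],
    [[0,0,-0.04],0,0.035],
  ],
)

```text
t: 12.1
position: [504.7, 21.1, 344.8]
tool_rot: [0.002, 0.035, 0.999, -0.0]
contact_force: [-0.1, 0.2, -0.2]
gripper_width: 34.9
grip_force: 0.0
```

Run:
```python
from h import *
import cv2
s=robot.get_state();print(s['position'],s['qpos'])
s,c=wrist('w7')
t=eyes.capture("top");np.savez("top2.npz",**t)
a=c["img"][:,:,::-1];b=cv2.resize(t["img"][100:220,180:320,::-1],None,fx=3,fy=3)
b=cv2.copyMakeBorder(b,0,384-360,0,0,cv2.BORDER_CONSTANT);cv2.imwrite("pics/m.png",np.hstack([cv2.resize(a,(370,278)) if 0 else a[:, 70:440],b]))
```

```text
[504.71160304  21.13946176 344.84710406] [ 1.93192957e-02  1.50387315e-01  1.46776761e+00 -3.41697703e-04
  1.52039238e+00 -1.48048737e+00]
```

View pics/m.png

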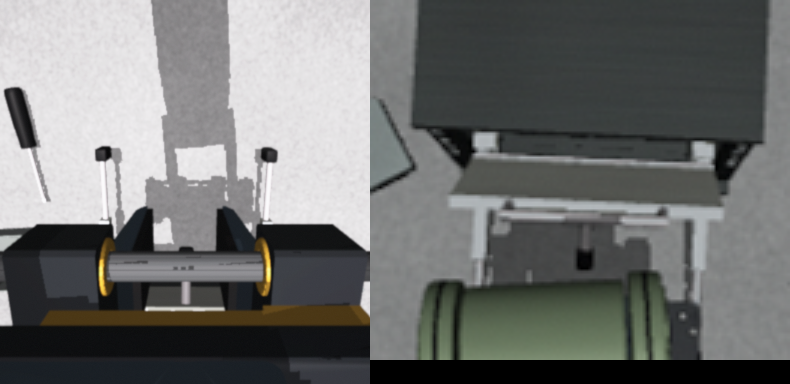

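Run:
```python
from h import *
import cv2
c=dict(np.load("top2.npz"));g=cv2.cvtColor(c["img"],cv2.COLOR_RGB2GRAY)
for u in(235,242,258,266): print(u,g[162:182,u],c["z_map"][166:178,u].round())
print([ray(c,*p,270) for p in((235,172.6),(251,173),(266,173.6))])
print(delta([615,19,344],-4))
```

```text
235 [ 83  82  81  77 160 183 182 128 129 172 178 101  63  74  74  70  71  70
  70  71] [ 984.  986.  990.  990.  950.  950.  951.  955. 1220. 1226. 1219. 1224.]
242 [ 83  81  82  77 139 175 184 132  96 156 184 114  68  73  74  75  74  73
  73  71] [ 984.  987.  987.  988.  952.  949.  949.  950. 1223. 1220. 1223. 1226.]
258 [ 83  85  83  82  77 153 179 181 133  88 105  99  72  69  72  74  75  75
  73  71] [ 985.  984.  985.  984.  989.  947.  946.  949.  950. 1220. 1225. 1217.]
266 [ 81  82  84  83  78 118 169 180 184 123 146 178 158 108 121 137 133  89
  67  72] [ 993.  984.  984.  986.  985.  951.  947.  949.  947. 1223. 1223. 1224.]
[array([618.72880599,  57.41389131, 270.        ]), array([616.42570474,  15.25589743, 270.        ]), array([613.67546233, -24.18158509, 270.        ])]
(12.2, array([-0.1084,  0.0055,  0.004 ]), np.float64(1.5697))
```

Call:
send_rows(
  commands=[
    [[0,0,0],0.175,0.035],
    [[0,0,0],0.175,0.035],
    [[0,0,0],0.175,0.035],
    [[0,0,0],0.175,0.035],
    [[0,0,0],0.175,0.035],
  ],
)

```text
t: 12.82
position: [504.2, 21.1, 340.7]
tool_rot: [-0.001, 0.458, 0.889, -0.001]
contact_force: [-0.6, -0.2, 0.6]
gripper_width: 34.7
grip_force: 0.0
```

Call:
send_rows(
  commands=[
    [[0,0,0],0.175,0.035],
    [[0,0,0],0.175,0.035],
    [[0,0,0],0.175,0.035],
    [[0,0,0],0.17,0.035],
    [[0,0,0],0,0.035],
  ],
)

```text
t: 13.45
position: [504.4, 21.2, 340.9]
tool_rot: [-0.001, 0.731, 0.683, -0.001]
contact_force: [0.1, -0.2, 0.4]
gripper_width: 35.0
grip_force: 0.0
```

Run:
```python
from h import *
for i in range(3):
  print(robot.get_state()['position'],delta([619,15.5,300],-4.2)); eyes.capture("wrist")
print(rot(robot.get_state()).as_matrix().round(3))
```

```text
[504.39676458  21.18509776 340.90403636] (13.45, array([0.0021, 0.1148, 0.0407]), np.float64(0.0052))
[504.5609403   21.22431931 341.07390148] (13.5, array([0.002 , 0.1146, 0.0409]), np.float64(0.0061))
[504.74111873  21.25167327 341.26741099] (13.55, array([0.002 , 0.1144, 0.0411]), np.float64(0.0059))
[[ 0.068  0.998 -0.001]
 [ 0.998 -0.068 -0.   ]
 [-0.    -0.001 -1.   ]]
```

Call:
send_rows(
  commands=[
    [[0.001,0.04,0],0,0.035],
    [[0.001,0.04,0],0,0.035],
    [[0,0.0345,0.02],0,0.035],
    [[0,0,0.02],0,0.035],
    [[0,0,0],0,0.035],
  ],
)

```text
t: 14.22
position: [619.0, 15.3, 299.6]
tool_rot: [-0.002, 0.731, 0.682, -0.002]
contact_force: [-0.6, 0.3, 1.0]
gripper_width: 34.9
grip_force: 0.0
```

Run:
```python
from h import *
import cv2
s,c=wrist('w8');print(s['position'])
t=eyes.capture("scene");a=c["img"][:,:,::-1]
b=cv2.resize(t["img"][60:252,200:340,::-1],(280,384));cv2.imwrite("pics/m2.png",np.hstack([a,b]))
```

```text
[618.96725111  15.29016679 299.56861904]
```

View pics/m2.png

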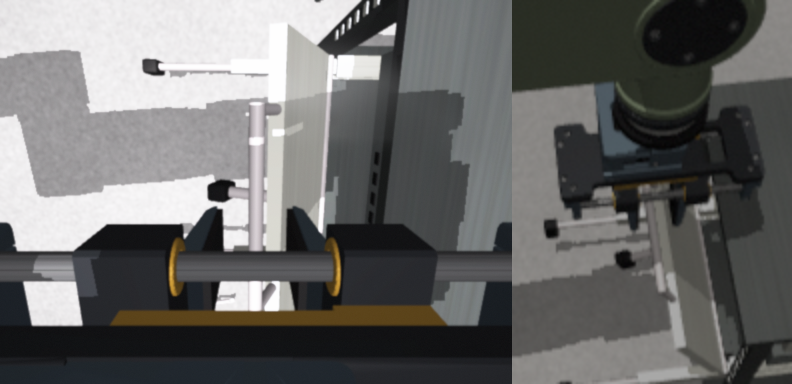

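Call:
send_rows(
  commands=[
    [[0,0,0.022],0,0.035],
    [[0,0,0.02],0,0.035],
    [[0,0,0],0,0.0],
    [[0,0,0],0,0.0],
    [[0,0,0],0,0.0],
  ],
  newtons=8,
)

```text
t: 14.95
position: [619.8, 15.4, 261.5]
tool_rot: [0.0, 0.731, 0.682, 0.001]
contact_force: [0.0, -1.2, 2.8]
gripper_width: 9.5
grip_force: 8.0
```

Call:
send_rows(
  commands=[
    [[0,0,0],0,0.0],
    [[0,0,0],0,0.0],
  ],
)

```text
t: 15.2
position: [619.8, 15.4, 261.5]
tool_rot: [0.001, 0.731, 0.682, 0.001]
contact_force: [-2.4, 0.0, 6.1]
gripper_width: 9.5
grip_force: 8.0
```

```bash
python3 -c "
import numpy as np
p=np.linspace(.402,1.603,21);y=np.diff(-.1851*np.sin(p));z=-np.diff(.1851*np.cos(p))
print([[round(a,4),round(b,4)] for a,b in zip(y,z)])"
```

```text
[[np.float64(-0.0101), np.float64(0.0047)], [np.float64(-0.0098), np.float64(0.0053)], [np.float64(-0.0095), np.float64(0.0058)], [np.float64(-0.0091), np.float64(0.0064)], [np.float64(-0.0087), np.float64(0.0069)], [np.float64(-0.0083), np.float64(0.0074)], [np.float64(-0.0078), np.float64(0.0079)], [np.float64(-0.0073), np.float64(0.0084)], [np.float64(-0.0068), np.float64(0.0088)], [np.float64(-0.0063), np.float64(0.0092)], [np.float64(-0.0057), np.float64(0.0095)], [np.float64(-0.0051), np.float64(0.0099)], [np.float64(-0.0045), np.float64(0.0102)], [np.float64(-0.0039), np.float64(0.0104)], [np.float64(-0.0033), np.float64(0.0106)], [np.float64(-0.0026), np.float64(0.0108)], [np.float64(-0.002), np.float64(0.0109)], [np.float64(-0.0013), np.float64(0.011)], [np.float64(-0.0006), np.float64(0.0111)], [np.float64(0.0), np.float64(0.0111)]]
```

Call:
send_rows(
  commands=[
    [[0,-0.0101,0.0047],0,0],
    [[0,-0.0098,0.0053],0,0],
    [[0,-0.0095,0.0058],0,0],
    [[0,-0.0091,0.0064],0,0],
    [[0,-0.0087,0.0069],0,0],
  ],
  newtons=12,
)

```text
t: 15.82
position: [572.4, 19.0, 229.8]
tool_rot: [-0.0, 0.731, 0.682, 0.0]
contact_force: [3.1, 1.4, -1.8]
gripper_width: 9.5
grip_force: 12.0
```

Call:
send_rows(
  commands=[
    [[0,-0.0083,0.0074],0,0],
    [[0,-0.0078,0.0079],0,0],
    [[0,-0.0073,0.0084],0,0],
    [[0,-0.0068,0.0088],0,0],
    [[0,-0.0063,0.0092],0,0],
  ],
)

```text
t: 16.45
position: [537.9, 21.6, 188.6]
tool_rot: [0.001, 0.731, 0.682, 0.002]
contact_force: [8.1, 2.1, -4.3]
gripper_width: 9.6
grip_force: 12.0
```

Call:
send_rows(
  commands=[
    [[0,-0.0057,0.0095],0,0],
    [[0,-0.0051,0.0099],0,0],
    [[0,-0.0045,0.0102],0,0],
    [[0,-0.0039,0.0104],0,0],
    [[0,0,0],0,0],
  ],
)

```text
t: 17.08
position: [520.0, 23.0, 148.6]
tool_rot: [0.002, 0.731, 0.682, 0.003]
contact_force: [9.6, 2.4, -9.2]
gripper_width: 9.6
grip_force: 12.0
```

Call:
send_rows(
  commands=[
    [[0,-0.001,0.0106],0,0],
    [[0,-0.001,0.0108],0,0],
    [[0,-0.001,0.0109],0,0],
    [[0,0,0.011],0,0],
    [[0,0,0],0,0],
  ],
)

```text
t: 17.7
position: [512.6, 23.3, 104.1]
tool_rot: [-0.002, 0.732, 0.682, -0.001]
contact_force: [2.2, 5.4, -5.0]
gripper_width: 9.8
grip_force: 12.0
```

Call:
send_rows(
  commands=[
    [[0,0,0.008],0,0],
    [[0,0,0.008],0,0],
    [[0,0,0],0,0],
  ],
)

```text
t: 18.08
position: [512.6, 22.9, 89.0]
tool_rot: [-0.001, 0.731, 0.682, -0.001]
contact_force: [-1.5, 4.0, -0.4]
gripper_width: 9.5
grip_force: 12.0
```

Force is dropping, so keep going gently until it is carried by the supports.

Call:
send_rows(
  commands=[
    [[0,0,0.003],0,0],
    [[0,0,0.003],0,0],
    [[0,0,0],0,0],
  ],
)

```text
t: 18.45
position: [512.6, 22.3, 85.1]
tool_rot: [-0.0, 0.731, 0.682, -0.001]
contact_force: [-5.0, 3.0, 14.8]
gripper_width: 9.8
grip_force: 12.0
```

Run:
```python
from h import *
import cv2
s,c=wrist('w9');print(s['position'],s['contact_force'])
t=eyes.capture("scene");b=t["img"][60:300,180:400,::-1]
cv2.imwrite("pics/m3.png",cv2.resize(b,None,fx=2.5,fy=2.5))
```

```text
[512.56884561  22.26302499  85.12518154] [-5.0040354   2.99619133 14.82875955]
```

Call:
send_rows(
  commands=[
    [[0,0,-0.002],0,0],
    [[0,0,0],0,0.022],
    [[0,0,0],0,0.022],
    [[0,0,0],0,0.022],
  ],
)

```text
t: 19.05
position: [514.2, 22.5, 85.6]
tool_rot: [0.0, 0.731, 0.682, -0.0]
contact_force: [0.9, 0.1, -0.0]
gripper_width: 22.0
grip_force: 0.0
```

Call:
send_rows(
  commands=[
    [[0,0,-0.01],0,0.022],
    [[0,0,-0.02],0,0.022],
    [[0,0,-0.04],0,0.022],
    [[0,0,-0.05],0,0.022],
    [[0,-0.04,-0.03],0,0.022],
  ],
)

```text
t: 19.68
position: [476.6, 25.5, 238.8]
tool_rot: [0.002, 0.732, 0.682, 0.002]
contact_force: [-1.1, 0.5, -0.6]
gripper_width: 21.7
grip_force: 0.0
```

Call:
send_rows(
  commands=[
    [[0,-0.06,0],0,0.022],
    [[0,-0.05,0],0,0.022],
    [[0,0,0],0,0.022],
    [[0,0,0],0,0.022],
  ],
)

```text
t: 20.18
position: [365.3, 33.2, 236.6]
tool_rot: [0.001, 0.731, 0.682, 0.001]
contact_force: [0.1, 0.4, -0.1]
gripper_width: 22.1
grip_force: 0.0
```

Run:
```python
from h import *
import cv2
print(robot.get_state()['position'])
t=eyes.capture("scene");b=t["img"][60:300,180:400,::-1]
cv2.imwrite("pics/m4.png",cv2.resize(b,None,fx=2.5,fy=2.5))
T=eyes.capture("top");R=T['R'];o=-R.T@T['t']
for u,v in((235,165),(270,165),(225,172),(280,172),(250,160),(250,172)):
    z=float(T['z_map'][v,u]);q=np.array([(u-T['cx'])/T['fx'],(v-T['cy'])/T['fy'],1])*z;print((R.T@(q-T['t'])).round(1))
```

```text
[365.32851328  33.2261973  236.63048203]
[661.5  69.4 100.1]
[657.6 -39.3 105. ]
[640.4 100.9 101.7]
[635.7 -69.9  98.6]
[676.   22.4  98.6]
[638.3  23.3 100.1]
```

View pics/m4.png

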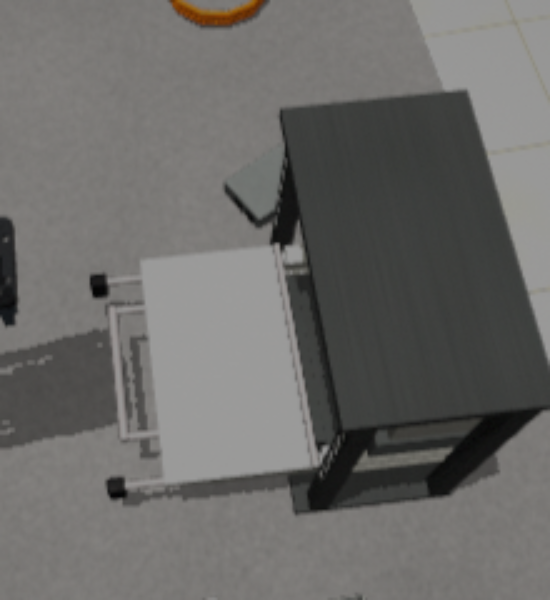

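The flap lies level at z of about 100 mm, and both supports are out, with their pulls at (98,285) and (116,487). The converter at (260,190) has not moved.

```bash
python3 -c "
from cell import robot
print(robot.sign_off())"
```

```text
the job is handed in; nothing more can be done
None
```

I handed the job in at about 20 s: both supports are out against their stops, and the flap was tipped by its knob, let go, then lowered by its rail until it lay level on them; the bystanders were not touched, but sign-off returned no verdict.

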